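# Change the cartridges in the laundry water filter

## Task

Change the cartridges of the laundry water filter: first press the bypass key (two ribs) fully home so that the service key pops up, then put every spent cartridge from the rack into the waste bin and lay a fresh one from the table of the same size as the spent ones (100 mm long, not a shorter or longer one) fully down in each of the three bays. When all three are in, press the service key (one rib) home so that it latches and the bypass key pops up. Never press the flush key (three ribs), and don't knock the other things on the table about.

Things in the scene. Friction and masses are not known exactly. Their poses are not given: they have to be found in the camera images.
- key_service (a joint): The service key (one rib on its cap). Value: how far it is pressed, m: 0 up, about 0.0115 latched down, 0.015 at the bottom stop. Interlock: a key pressed home latches and makes the one latched before pop up; let go early it springs back. Its spring takes about 1.5 N to start and, with the latch, about 3 N on the way down; touch it slowly (under 20 mm/s). Latched down at the start.
- key_service_top (a point): Centre of the top of the service key (one rib, 1.5 mm high, along x). The cap, 46 mm (x) x 40 mm (y), moves straight down and this point with it: 72 mm above the table when up, 60 latched, 57 at the stop. The three caps stand 60 mm apart in a row along y, in an order that varies, on a fixed white housing 84 mm (x) x 200 mm (y) x 50 mm high.
- key_bypass (a joint): The bypass key (two ribs on its cap). Value: how far it is pressed, m: 0 up, about 0.0115 latched down, 0.015 at the bottom stop. Interlock: a key pressed home latches and makes the one latched before pop up; let go early it springs back. Its spring takes about 1.5 N to start and, with the latch, about 3 N on the way down; touch it slowly (under 20 mm/s). Up at the start.
- key_bypass_top (a point): Centre of the top of the bypass key (two ribs, 1.5 mm high, along x). The cap, 46 mm (x) x 40 mm (y), moves straight down and this point with it: 72 mm above the table when up, 60 latched, 57 at the stop. The three caps stand 60 mm apart in a row along y, in an order that varies, on a fixed white housing 84 mm (x) x 200 mm (y) x 50 mm high.
- key_flush (a joint): The flush key (three ribs on its cap). Value: how far it is pressed, m: 0 up, about 0.0115 latched down, 0.015 at the bottom stop. Interlock: a key pressed home latches and makes the one latched before pop up; let go early it springs back. Its spring takes about 1.5 N to start and, with the latch, about 3 N on the way down; touch it slowly (under 20 mm/s). Up at the start; leave it alone.
- key_flush_top (a point): Centre of the top of the flush key (three ribs, 1.5 mm high, along x). The cap, 46 mm (x) x 40 mm (y), moves straight down and this point with it: 72 mm above the table when up, 60 latched, 57 at the stop. The three caps stand 60 mm apart in a row along y, in an order that varies, on a fixed white housing 84 mm (x) x 200 mm (y) x 50 mm high.
- rack: Grey filter rack, fixed, 136 mm (x) x 244 mm (y); three open bays side by side, each for one cartridge lying along x. Origin at the centre of its underside. Floor 10 mm, end walls 42 mm above the table; bays 112 mm long and 50 mm wide inside, parted by 22 mm high stubs only within 16 mm of the end walls: the middle 80 mm of a bay's sides is open for fingers.
- bay0 (a point): Where the centre of a cartridge seated in the bay at rack y = -78 mm lies (31 mm above the table, 21 mm above the bay's floor); axes as the rack's.
- bay1 (a point): Where the centre of a cartridge seated in the bay at rack y = +0 mm lies (31 mm above the table, 21 mm above the bay's floor); axes as the rack's.
- bay2 (a point): Where the centre of a cartridge seated in the bay at rack y = +78 mm lies (31 mm above the table, 21 mm above the bay's floor); axes as the rack's.
- bin_in (a point): Centre of the inner floor (4 mm above the table) of the white waste bin, an open fixed tray 160 mm (x) x 230 mm (y) outside, walls 4 mm thick and 55 mm high; axes as the bin's.
- spent0: Spent cartridge, in bay0 at the start, or absent: white water-filter cartridge lying on its side: a round body 36 mm in diameter (grip it there, across) between two square end collars 42 x 42 mm, each 14 mm long; 100 mm long over all, mass 0.1 to 0.25 kg. Origin at its centre, x along its length; lying on a flat surface its centre is 21 mm above that surface
- spent1: Spent cartridge, in bay1 at the start, or absent: white water-filter cartridge lying on its side: a round body 36 mm in diameter (grip it there, across) between two square end collars 42 x 42 mm, each 14 mm long; 100 mm long over all, mass 0.1 to 0.25 kg. Origin at its centre, x along its length; lying on a flat surface its centre is 21 mm above that surface
- spent2: Spent cartridge, in bay2 at the start, or absent: white water-filter cartridge lying on its side: a round body 36 mm in diameter (grip it there, across) between two square end collars 42 x 42 mm, each 14 mm long; 100 mm long over all, mass 0.1 to 0.25 kg. Origin at its centre, x along its length; lying on a flat surface its centre is 21 mm above that surface
- fresh0: Fresh cartridge of the right size, lying on the table to the robot's left: white water-filter cartridge lying on its side: a round body 36 mm in diameter (grip it there, across) between two square end collars 42 x 42 mm, each 14 mm long; 100 mm long over all, mass 0.1 to 0.25 kg. Origin at its centre, x along its length; lying on a flat surface its centre is 21 mm above that surface
- fresh1: Fresh cartridge of the right size, lying on the table to the robot's left: white water-filter cartridge lying on its side: a round body 36 mm in diameter (grip it there, across) between two square end collars 42 x 42 mm, each 14 mm long; 100 mm long over all, mass 0.1 to 0.25 kg. Origin at its centre, x along its length; lying on a flat surface its centre is 21 mm above that surface
- fresh2: Fresh cartridge of the right size, lying on the table to the robot's left: white water-filter cartridge lying on its side: a round body 36 mm in diameter (grip it there, across) between two square end collars 42 x 42 mm, each 14 mm long; 100 mm long over all, mass 0.1 to 0.25 kg. Origin at its centre, x along its length; lying on a flat surface its centre is 21 mm above that surface
- short0: Fresh cartridge of a wrong size (too short), among the others on the table, or absent: white water-filter cartridge lying on its side: a round body 36 mm in diameter (grip it there, across) between two square end collars 42 x 42 mm, each 14 mm long; 72 mm long over all, mass 0.1 to 0.25 kg. Origin at its centre, x along its length; lying on a flat surface its centre is 21 mm above that surface
- short1: Fresh cartridge of a wrong size (too short), among the others on the table, or absent: white water-filter cartridge lying on its side: a round body 36 mm in diameter (grip it there, across) between two square end collars 42 x 42 mm, each 14 mm long; 72 mm long over all, mass 0.1 to 0.25 kg. Origin at its centre, x along its length; lying on a flat surface its centre is 21 mm above that surface
- long0: Fresh cartridge of a wrong size (too long), among the others on the table, or absent: white water-filter cartridge lying on its side: a round body 36 mm in diameter (grip it there, across) between two square end collars 42 x 42 mm, each 14 mm long; 126 mm long over all, mass 0.1 to 0.25 kg. Origin at its centre, x along its length; lying on a flat surface its centre is 21 mm above that surface
- cup: Bystander: white cup, 64 mm across the rim, 70 mm high. Origin under its centre.
- jar: Bystander: closed white jar, 52 mm across, 60 mm high. Origin under its centre.

How it is judged:
By the outcome, as a careful person would: the job done as asked, in the order asked, and still so for the second after the job is handed in, with the robot touching nothing.
Of spent0, spent1, spent2 only 1 to 3 are there at a start; the rules pass over those that are not, and their reading is None.
Of short0, short1, long0 only 1 to 3 are there at a start; the rules pass over those that are not, and their reading is None.
At some moment in a run one of fresh0, fresh1, fresh2 may be knocked a few centimetres aside while the robot is not near it.
Once in a run the grip may slacken for a moment while it holds something.
It also fails if it takes over 210 s, if anything falls off the work surface, if the arm or the gripper's body presses on something with over 40 N, if the wrist force passes 120 N, or if a joint passes its speed limit or range.

## Robot

A 6-joint arm with a two-finger parallel gripper is mounted at the origin on the work surface. World frame = base frame: x ahead of the robot, y to its left, z up, the work surface at z = 0. Lengths are in m, angles in rad, forces in N, time in s.
With the tool pointing down it reaches from about 0.25 to 0.775 m from the base axis. Payload 4 kg.
Tool frame: the origin (TCP) lies between the finger pads; the fingertips stand 8 mm ahead of it and the grasp point (between the pads) lies 11 mm behind it; z points along the fingers, y is the line along which they close (so a half turn about z gives the same grasp; the last joint's range is limited). The gripper opens to 85 mm and grips with 20 to 120 N. Pads are 22 mm wide; open, the fingers measure 114 mm over their backs; the gripper's body (76 mm by 85 mm) begins 54 mm behind the grasp point. The pads swing forward as they close: fully open they stand 13 mm farther back than shut.
Start: joints at [-1.259, 0.087, 1.371, -0, 1.684, -0.103], TCP at [0.222, -0.503, 0.239] pointing down, gripper open.
Joint ranges: [-3.1, 3.1], [-0.76, 2.03], [0.27, 2.55], [-1.08, 4.22], [0.17, 2.65], [-2.57, 2.57]. Speed limits (rad/s): [2.79, 2.79, 3.14, 3.14, 3.14, 3.14].

## Interface

Orientations are given as [roll, pitch, yaw] about the fixed x, y, z axes, in that order (R = Rz(yaw) Ry(pitch) Rx(roll)).
In Python, from rig import bot, solver, vision, spotter gives the robot as it stands. Calls block until the motion is done:
- bot.goto(position, orientation): joint-space move of the TCP to a pose.
- bot.movel(position, frame=None, max_speed=0.15, guard=None): straight line of the TCP; frame=None keeps the orientation; max_speed is the mean speed in m/s. With guard (N) it stops when the force on the tool has changed by that much, and returns True; else False.
- bot.move_joints(angles): joint-space move.
- bot.move_gripper(opening): finger opening in m; the grip force is fixed at half the most; returns when the fingers have stopped.
- bot.dwell(seconds).
- solver.inverse_kinematics(position, orientation): joint angles nearest the present ones, or None.
- bot.read_state(): the state.
- vision.get_image(name): name is "scene" or "top"; returns (picture, depth): 420x560x3 uint8, blue, green, red; 420x560 float32, m along the optical axis (not along the pixel's ray), 0 where there is no reading.
- vision.get_calibration(name): a dict with "intrinsics" (3x3 intrinsics, pixels), "R" (3x3) and "t" (3): a world point X has camera coordinates R X + t. Camera axes: x right, y down, z forward; pixel columns grow to the right and rows downward; lengths in m; the calibration is good to about 2 mm. A picture is of the moment at which its call begins. get_calibration takes no time and is no camera call.
A pose or a line that the arm cannot do raises bot.MotionError and nothing moves.
- bot.sign_off(): hands the job in; it is judged then, once.
Trained networks look in the newest picture that a camera, given by its name, has taken for a name from the list of things; names that differ only in an ending like _2 or _b are one class to them, and where a whole thing is asked for, a point or a joint stands for the part that bears it (a point fixed in the world has none). Each returns a list of dicts, best first, with "conf" (0 to 1); they miss things now and then, are a little off and sometimes report something else, mostly with a low value. They report only what shows in the picture. A call takes as long as a camera call.
- spotter.regions_of(camera, target): "mask" (420x560 bool, what is visible of it) and "location" ([column, row] in pixels, amid what is visible of it).
- spotter.spot_point(camera, target): "location" ([column, row] in pixels: a listed point, or the origin of a listed thing).
The state is a dict: "time": time; "joints": joint angles; "dq": joint speeds; "effort": joint torques, N m; "tcp_pos": TCP position; "tool_rot": TCP orientation; "wrist_force": force on the tool from outside, world axes, zero at the start; "torque": the same for the moment, N m; "gripper_width": finger opening in m; "gripper_force": force on a finger pad.
Only numpy, scipy, OpenCV 4.12 (cv2) and the standard library are available. Lean on these libraries where they do the work, as an engineer would, in place of code of your own. Each camera call takes 0.05 s, during which the arm holds its last target. There are 200 camera calls.

## Working session

There is one attempt and no reset: what is moved stays moved. The work goes in short steps, each a Python script; the robot and the scene stay as the last script left them, time stands still between calls to the robot, and variables do not carry over. Pictures are saved under pics/ and viewed, at most 14 in all, crops included, and the job is handed in when it is done.

```bash
ls; mkdir -p pics; python3 - <<'E'
from rig import bot, solver, vision, spotter
import cv2,numpy as np
for n in ("scene","top"):
    im,d=vision.get_image(n); cv2.imwrite(f"pics/{n}0.png",im); c=vision.get_calibration(n)
    print(n,c["intrinsics"].round(1).tolist(),c["R"].round(3).tolist(),c["t"].round(3).tolist(), -c["R"].T@c["t"], (d>0).mean())
s=bot.read_state();print(s["time"],s["tcp_pos"],s["tool_rot"])
E
```

```text
pics
rig.py
scene [[534.1, 0.0, 285.4], [0.0, 534.1, 211.8], [0.0, 0.0, 1.0]] [[-0.824, 0.566, -0.022], [0.328, 0.445, -0.834], [-0.462, -0.694, -0.552]] [0.403, -0.113, 1.564] [1.09194998 0.90812382 0.77762922] 0.9854889455782313
top [[503.1, 0.0, 283.1], [0.0, 503.1, 212.6], [0.0, 0.0, 1.0]] [[-0.021, -1.0, 0.023], [-0.997, 0.02, -0.077], [0.077, -0.025, -0.997]] [0.004, 0.495, 1.107] [0.40866522 0.02130057 1.14171766] 0.9961267006802721
0.1 [ 0.22151199 -0.50293702  0.23821814] [-3.13955431e+00 -2.20309025e-04  4.14790765e-01]
```

View pics/top0.png

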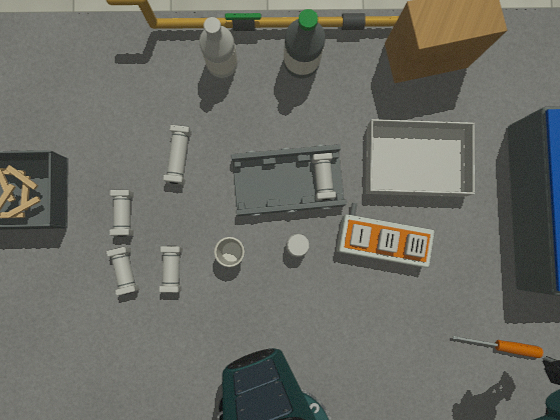

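View pics/scene0.png

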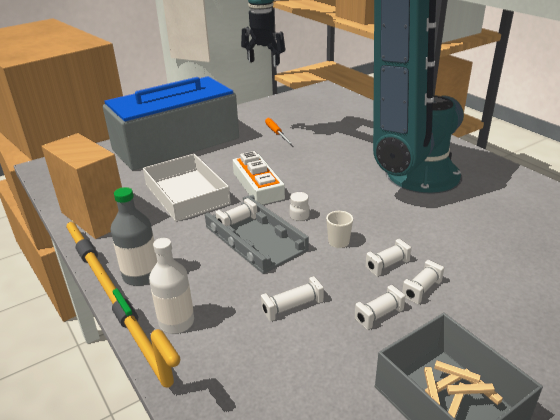

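The top view shows the single spent cartridge in the rack's right-hand bay at (323,176). The long one is at (177,155), and three of the right size are at (121,213), (122,271) and (170,270). The keys run service (360,235), bypass (387,240), flush (417,245). The scene view agrees, with the long one at (293,298).

```bash
cat > h.py <<'E'
from rig import bot, solver, vision, spotter
import cv2, numpy as np
def cal(n):
    c=vision.get_calibration(n); return c["intrinsics"],c["R"],c["t"]
def cloud(n,d):
    K,R,t=cal(n); v,u=np.mgrid[:420,:560]
    P=np.stack([(u-K[0,2])/K[0,0]*d,(v-K[1,2])/K[1,1]*d,d],-1)
    W=(P-t)@R; W[d<=0]=np.nan; return W
def tri(px):  # {cam:(u,v)} -> point, residual px
    A=[];b=[]
    for n,(u,v) in px.items():
        K,R,t=cal(n); 
        for k,w in ((0,u),(1,v)):
            f=(w-K[k,2])/K[k,k]; A.append(R[k]-f*R[2]); b.append(f*t[2]-t[k])
    A=np.array(A);b=np.array(b); x=np.linalg.lstsq(A,b,rcond=None)[0]
    return x, np.abs(A@x-b).max()*500
def rect(P):  # long axis rect of xy points: centre, (L,W), yaw of long axis in (-pi/2,pi/2]
    r=cv2.minAreaRect((P[:,:2]*1000).astype(np.float32)); B=cv2.boxPoints(r)/1000
    e=[B[1]-B[0],B[2]-B[1]]; l=[np.linalg.norm(x) for x in e]; i=int(np.argmax(l))
    a=np.arctan2(e[i][1],e[i][0]); a=(a+np.pi/2)%np.pi-np.pi/2
    return np.array(r[0])/1000,(max(l),min(l)),a
def carts(cam="top"):
    """white blobs 25..60 mm high on the left of the table: centre xy, L, W, yaw, top z"""
    im,d=vision.get_image(cam); W=cloud(cam,d); out=[]
    m=((W[...,2]>.012)&(W[...,2]<.06)&(W[...,1]>.13)&(W[...,1]<.5)&(W[...,0]>.1)&(W[...,0]<.7)).astype(np.uint8)
    n,l,s,c=cv2.connectedComponentsWithStats(m)
    for i in range(1,n):
        if s[i,4]<200: continue
        P=W[l==i]; ctr,lw,a=rect(P); out.append((ctr,lw,a,np.percentile(P[:,2],95),c[i]))
    return out
E
python3 - <<'E'
from h import *
np.set_printoptions(precision=4,suppress=True)
for o in carts(): print("top",*o)
for o in carts("scene"): print("scn",*o)
for t in ["fresh0","long0","short0","spent0","rack"]:
    for n in ("top","scene"):
        print(t,n,[(np.round(r["location"]).tolist(),round(r["conf"],2),int(r["mask"].sum())) for r in spotter.regions_of(n,t)][:6])
W={}
for n in ("top","scene"): W[n]=cloud(n,vision.get_image(n)[1])
for t in ["bay0","bay1","bay2","bin_in","rack","key_service_top","key_bypass_top","key_flush_top","spent0"]:
    px={}
    for n in ("top","scene"):
        r=spotter.spot_point(n,t)
        if r: px[n]=r[0]["location"]; u,v=np.round(px[n]).astype(int); print(t,n,px[n],round(r[0]["conf"],2),"depth",W[n][v,u])
    if len(px)==2: print("   tri",*tri(px))
E
```

```text
top [0.6297 0.2277] (np.float32(0.12785195), np.float32(0.043051597)) -0.14518046 0.04310856970152231 [177.3119 154.1728]
top [0.5505 0.48  ] (np.float32(0.1608373), np.float32(0.021189194)) -0.10465872 0.0576582366311361 [ 60.7019 191.8539]
top [0.5014 0.3513] (np.float32(0.09887659), np.float32(0.043039132)) 0.0025445223 0.04347641757165125 [121.5958 212.5444]
top [0.3752 0.3473] (np.float32(0.10198877), np.float32(0.042130545)) 0.21965718 0.04308990942807679 [122.7453 270.3488]
top [0.3762 0.2435] (np.float32(0.09998522), np.float32(0.042409454)) -0.035511494 0.042653716728215434 [170.5931 268.9466]
scn [0.4136 0.1379] (np.float32(0.044503763), np.float32(0.013183411)) -0.0764128 0.057417764333490245 [343.445  234.2297]
scn [0.3763 0.2447] (np.float32(0.10408583), np.float32(0.04567592)) -0.020165682 0.040852095616400526 [388.0707 255.4542]
scn [0.4369 0.3545] (np.float32(0.23242743), np.float32(0.056958333)) 0.06214583 0.04101672067378561 [399.5214 293.5066]
scn [0.6288 0.2296] (np.float32(0.12815073), np.float32(0.044697132)) -0.13194287 0.04085910401471691 [292.1592 296.8564]
s
[... 1669 characters left out ...]
0.0635]
key_service_top scene [265.2, 177.0] 0.7 depth [ 0.4386 -0.1682  0.0597]
   tri [ 0.4414 -0.1712  0.0598] 2.2527620516969993
key_bypass_top top [390.0, 240.2] 0.69 depth [ 0.428  -0.2318  0.0727]
key_bypass_top scene [258.7, 166.1] 0.74 depth [ 0.4304 -0.2106  0.0723]
   tri [ 0.4241 -0.2318  0.0612] 2.273146369963425
key_flush_top top [418.2, 247.2] 0.81 depth [ 0.4119 -0.2921  0.0699]
key_flush_top scene [250.0, 154.1] 0.59 depth [ 0.4118 -0.289   0.0711]
   tri [ 0.4108 -0.2923  0.0692] 0.3820441599575175
spent0 top [323.2, 172.9] 0.59 depth [ 0.5786 -0.0953  0.048 ]
spent0 scene [239.6, 212.5] 0.56 depth [ 0.5677 -0.0844  0.0416]
   tri [ 0.5736 -0.092   0.0396] 3.920459778442076
```

```bash
cat >> h.py <<'E'
def band(W,x,y,z):
    m=(W[...,0]>x[0])&(W[...,0]<x[1])&(W[...,1]>y[0])&(W[...,1]<y[1])&(W[...,2]>z[0])&(W[...,2]<z[1])
    return m
def comps(W,m,mn):
    n,l,s,c=cv2.connectedComponentsWithStats(m.astype(np.uint8)); 
    return [W[l==i] for i in range(1,n) if s[i,4]>=mn]
E
python3 - <<'E'
from h import *
np.set_printoptions(precision=4,suppress=True)
for n in ("top","scene"):
    im,d=vision.get_image(n); W=cloud(n,d)
    P=W[band(W,(.45,.7),(-.18,.125),(.034,.046))]; 
    C=max(comps(W,band(W,(.45,.7),(-.18,.125),(.005,.046)),300),key=len)
    print(n,"rack",*rect(P),len(P),"all",*rect(C))
    P=W[band(W,(.48,.73),(-.45,-.185),(.049,.060))]; print(n,"bin",*rect(P),len(P), "floor",np.nanmedian(W[band(W,(.58,.64),(-.35,-.28),(-.02,.03))],0))
    P=W[band(W,(.33,.52),(-.37,-.12),(.045,.054))]; print(n,"housing",*rect(P),len(P))
    for C in comps(W,band(W,(.33,.52),(-.37,-.12),(.0565,.085)),60): print(n,"cap",*rect(C),np.percentile(C[:,2],[50,95]),len(C))
    P=W[band(W,(.5,.65),(-.16,-.03),(.0475,.065))]; print(n,"spent",*rect(P),P[:,2].max(),len(P))
    C=W[band(W,(.3,.5),(-.09,.18),(.055,.08))]
    for C in comps(W,band(W,(.3,.5),(-.09,.18),(.05,.08)),60): print(n,"byst",*rect(C),np.percentile(C[:,2],[50,95]))
E
```

```text
top rack [ 0.5418 -0.0342] (np.float32(0.2693664), np.float32(0.197263)) -1.4949905 1663 all [ 0.5677 -0.0179] (np.float32(0.24834645), np.float32(0.14485836)) -1.4898899
top bin [ 0.6116 -0.3159] (np.float32(0.23157029), np.float32(0.16087244)) 1.5216211 739 floor [ 0.6099 -0.3153  0.003 ]
top housing [ 0.4413 -0.2247] (np.float32(0.21802418), np.float32(0.10801114)) 1.3671919 2129
top cap [ 0.4399 -0.1719] (np.float32(0.045589525), np.float32(0.04009622)) -0.19983494 [0.0599 0.0629] 364
top cap [ 0.4279 -0.2308] (np.float32(0.045911312), np.float32(0.041395094)) -0.20021844 [0.0708 0.0743] 421
top cap [ 0.416  -0.2897] (np.float32(0.046029605), np.float32(0.041088823)) -0.2058506 [0.0709 0.0746] 427
top spent [ 0.5729 -0.098 ] (np.float32(0.09958715), np.float32(0.040983148)) 0.04530251 0.05747545719345881 367
top byst [ 0.4228 -0.0361] (np.float32(0.04432371), np.float32(0.044298664)) -0.8020468 [0.059  0.0623]
top byst [0.4109 0.1114] (np.float32(0.061565924), np.float32(0.06136724)) 0.7627865 [0.0678 0.0719]
scene rack [ 0.5413 -0.0353] (np.float32(0.27753657), np.float32(0.1967995)) -1.4964261 1085 all [ 0.5415 -0.0347] (np.float32(0.2776572), np.float32(0.19853258)) -1.4896691
scene bin [ 0.6097 -0.315 ] (np.float32(0.23988621), np.float32(0.16244957)) 1.5197688 394 floor [ 0.6097 -0.317   0.0024]
scene housing [ 0.4272 -0.2294] (np.float32(0.20642602), np.float32(0.0843535)) 1.374828 590
scene cap [ 0.4205 -0.2575] (np.float32(0.1052658), np.float32(0.04795397)) 1.3770138 [0.069  0.0728] 357
scene cap [ 0.4396 -0.1684] (np.float32(0.0468949), np.float32(0.044381388)) 1.2958041 [0.0587 0.0613] 129
scene spent [ 0.5715 -0.0973] (np.float32(0.10182761), np.float32(0.04376416)) 0.08617008 0.05448180512719963 130
scene byst [ 0.4206 -0.0356] (np.float32(0.04710425), np.float32(0.04463586)) 0.647339 [0.0577 0.0612]
scene byst [0.4098 0.1119] (np.float32(0.06632372), np.float32(0.06146167)) 1.0766844 [0.0615 0.0691]
```

```bash
cat >> h.py <<'E'
def ori(yaw): return [np.pi,0,yaw]
def press(xy,yaw,hover=.11,bottom=.0565):
    bot.move_gripper(0.0)
    bot.goto([*xy,hover],ori(yaw)); bot.movel([*xy,.088],max_speed=.05)
    st=bot.movel([*xy,bottom+.008],max_speed=.012,guard=14)
    s=bot.read_state(); print("press stop",st,s["tcp_pos"],s["wrist_force"]); bot.dwell(.2)
    bot.movel([*xy,.088],max_speed=.03); bot.movel([*xy,.16],max_speed=.15)
def capz():
    for n in ("top","scene"):
        W=cloud(n,vision.get_image(n)[1])
        print(n,[(k,np.round(np.nanmedian(W[band(W,(x-.015,x+.015),(y-.015,y+.015),(.05,.09))][:,2]),4)) for k,x,y in (("serv",.440,-.171),("byp",.428,-.2305),("flush",.416,-.290))])
E
python3 - <<'E'
from h import *
np.set_printoptions(precision=4,suppress=True)
# rack refit
for n in ("top","scene"):
    W=cloud(n,vision.get_image(n)[1]); c0=np.array([.568,-.018]); a=.081
    R=np.array([[np.cos(a),-np.sin(a)],[np.sin(a),np.cos(a)]])
    L=(W[...,:2]-c0)@R; z=W[...,2]
    m=(abs(L[...,0])<.085)&(abs(L[...,1])<.14)&(z>.036)&(z<.046)
    for s in (1,-1):
        k=m&(s*L[...,0]>.045)&(s*L[...,0]<.085)&(abs(L[...,1]+.0)<.12); p=L[k]
        print(n,"wall",s,len(p),np.percentile(p[:,0],[3,50,97]),"y",p[:,1].min(),p[:,1].max(),"slope",np.polyfit(p[:,1],p[:,0],1)[0])
    k=(abs(L[...,0])<.075)&(abs(L[...,1])<.16)&(z>.006)&(z<.016); p=L[k]; print(n,"floor y",np.percentile(p[:,1],[.2,99.8]),"x",np.percentile(p[:,0],[1,99]))
press((.428,-.2305),-.2)
s=bot.read_state(); print(s["time"],s["wrist_force"])
bot.goto([.35,-.4,.25],ori(-.2)); capz(); print(bot.read_state()["time"])
E
```

```text
top wall 1 605 [0.0556 0.0613 0.0679] y -0.11997279904868277 0.1197691518548031 slope 0.005137503124066607
top wall -1 624 [-0.0684 -0.0623 -0.0548] y -0.1194315332679063 0.11872960970137378 slope 0.0008314698201690239
top floor y [-0.1231  0.1199] x [-0.053   0.0558]
scene wall 1 397 [0.0465 0.0614 0.0674] y -0.1191413069893573 0.11993922511041978 slope 0.02220807023004441
scene wall -1 312 [-0.07   -0.0619 -0.055 ] y -0.11964396618805147 0.11941093697922779 slope 0.008146969458655718
scene floor y [-0.1122  0.1232] x [-0.0598  0.0669]
press stop False [ 0.4281 -0.2306  0.065 ] [-0.9755  1.4227  4.9984]
8.5 [-0.1598  0.5337 -0.5631]
top [('serv', np.float64(0.0712)), ('byp', np.float64(0.0597)), ('flush', np.float64(0.0716))]
scene [('serv', np.float64(0.07)), ('byp', np.float64(0.0589)), ('flush', np.float64(0.0706))]
9.4417
```

Bypass has latched at 60 mm and service is up at 71. Next I bin the spent cartridge, and I check the rack's y position from the stubs.

```bash
cat >> h.py <<'E'
def pick(xy,yaw,z,opening=.064,up=.17):
    bot.move_gripper(opening)
    bot.goto([*xy,max(.12,z+.08)],ori(yaw)); st=bot.movel([*xy,z],max_speed=.1,guard=12)
    if st: print("touched on way down",bot.read_state()["tcp_pos"])
    bot.move_gripper(0.0); s=bot.read_state(); print("grip",s["gripper_width"],s["gripper_force"],s["tcp_pos"])
    bot.movel([*xy,up],max_speed=.15); s=bot.read_state(); print("lifted",s["gripper_width"],s["gripper_force"],s["wrist_force"],s["time"])
    return s["gripper_width"]>.025
E
python3 - <<'E'
from h import *
np.set_printoptions(precision=4,suppress=True)
W=cloud("top",vision.get_image("top")[1]); a=.079
R=np.array([[np.cos(a),-np.sin(a)],[np.sin(a),np.cos(a)]]); L=(W[...,:2]-[.5676,-.019])@R; z=W[...,2]
for s in (1,-1):
    for y in (.039,-.039):
        k=(s*L[...,0]>.041)&(s*L[...,0]<.053)&(abs(L[...,1]-y)<.022)&(z>.018)&(z<.026); p=L[k]; print("stub",s,y,len(p),np.percentile(p[:,1],[5,50,95]) if len(p) else "", z[k].mean())
if pick((.5725,-.0975),.065,.021):
    bot.goto([.611,-.3155,.17],ori(-.05)); print(bot.read_state()["gripper_width"])
    bot.movel([.611,-.3155,.045],max_speed=.12); bot.move_gripper(.06)
    bot.movel([.611,-.3155,.17])
im,d=vision.get_image("top"); cv2.imwrite("pics/top1.png",im)
for o in carts(): print(*o)
print(bot.read_state()["time"])
E
```

```text
stub 1 0.039 1 [0.0455 0.0455 0.0455] 0.025542682564496898
stub 1 -0.039 2 [-0.0269 -0.0263 -0.0256] 0.02415922955268234
stub -1 0.039 0  nan
stub -1 -0.039 1 [-0.0394 -0.0394 -0.0394] 0.025997147236114206
grip 0.03462161421178835 60.31028866767883 [ 0.5733 -0.0978  0.0222]
lifted 0.03423620168397352 59.77962613105774 [-0.8319  0.5092 -1.62  ] 14.25
0.0340416064202343
[0.6297 0.2278] (np.float32(0.12768011), np.float32(0.043324586)) -0.13507414 0.04277643122058828 [177.3057 154.1617]
[0.5507 0.4798] (np.float32(0.16088918), np.float32(0.019904848)) -0.09563291 0.057690053322112356 [ 60.7563 191.4294]
[0.5014 0.3507] (np.float32(0.099092275), np.float32(0.04216429)) 0.0071104765 0.043501245050110944 [121.5976 212.5482]
[0.375  0.3474] (np.float32(0.10175761), np.float32(0.0420046)) 0.2224102 0.04339411375716429 [122.8088 270.4009]
[0.3761 0.2436] (np.float32(0.099952176), np.float32(0.042597834)) -0.027946949 0.04291555833976992 [170.5682 268.9644]
17.7833<stdin>:7: RuntimeWarning: Mean of empty slice.
  ret = ret.dtype.type(ret / rcount)
```

View pics/top1.png

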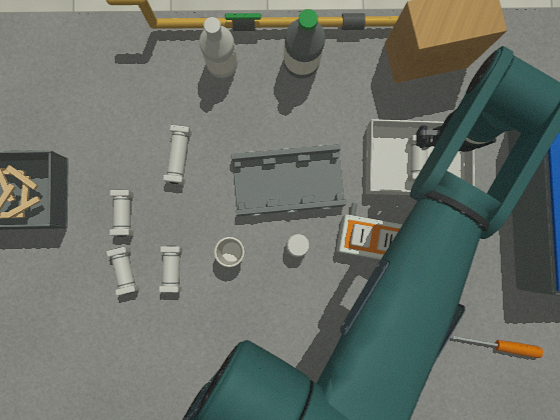

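The spent cartridge is in the bin at about (418,158) and the rack is empty. The four stubs show near (267,160), (313,156), (270,205) and (308,200). I'll locate them, then carry the first fresh cartridge into bay2.

```bash
python3 - <<'E'
from h import *
np.set_printoptions(precision=4,suppress=True)
im,d=vision.get_image("top"); W=cloud("top",d); a=.079
R=np.array([[np.cos(a),-np.sin(a)],[np.sin(a),np.cos(a)]]); L=(W[...,:2]-[.5676,-.019])@R; z=W[...,2]
for s in (1,-1):
    k=(s*L[...,0]>.042)&(s*L[...,0]<.054)&(abs(L[...,1])<.13)
    y=L[k][:,1]; zz=z[k]; o=np.argsort(y)
    bins=np.arange(-.13,.13,.005); print(s,[(round(b*1000),round(float(np.median(zz[(y>=b)&(y<b+.005)])*1000))) for b in bins if ((y>=b)&(y<b+.005)).any()])
im2=cv2.resize(im[130:230,220:360],None,fx=5,fy=5,interpolation=cv2.INTER_CUBIC); cv2.imwrite("pics/rack.png",im2)
E
```

```text
1 [(-130, -2), (-125, 6), (-120, 31), (-115, 32), (-110, 30), (-105, 11), (-100, 7), (-95, 9), (-90, 10), (-85, 9), (-80, 10), (-75, 9), (-70, 10), (-65, 10), (-60, 9), (-55, 31), (-50, 32), (-45, 31), (-40, 31), (-35, 31), (-30, 29), (-25, 11), (-20, 9), (-15, 9), (-10, 8), (-5, 8), (0, 8), (5, 8), (10, 8), (15, 9), (20, 12), (25, 30), (30, 32), (35, 32), (40, 31), (45, 32), (50, 12), (55, 9), (60, 10), (65, 10), (70, 10), (75, 9), (80, 10), (85, 9), (90, 10), (95, 10), (100, 29), (105, 33), (110, 30), (115, 10), (120, 1), (125, -2)]
-1 [(-130, -1), (-125, 8), (-120, 30), (-115, 30), (-110, 33), (-105, 16), (-100, 9), (-95, 9), (-90, 10), (-85, 9), (-80, 9), (-75, 10), (-70, 9), (-65, 10), (-60, 9), (-55, 30), (-50, 31), (-45, 33), (-40, 32), (-35, 31), (-30, 31), (-25, 9), (-20, 9), (-15, 10), (-10, 9), (-5, 8), (0, 8), (5, 9), (10, 10), (15, 10), (20, 8), (25, 30), (30, 32), (35, 31), (40, 31), (45, 33), (50, 13), (55, 10), (60, 9), (65, 10), (70, 9), (75, 8), (80, 8), (85, 10), (90, 10), (95, 9), (100, 28), (105, 33), (110, 31), (115, 10), (120, 3), (125, -1)]
```

View pics/rack.png

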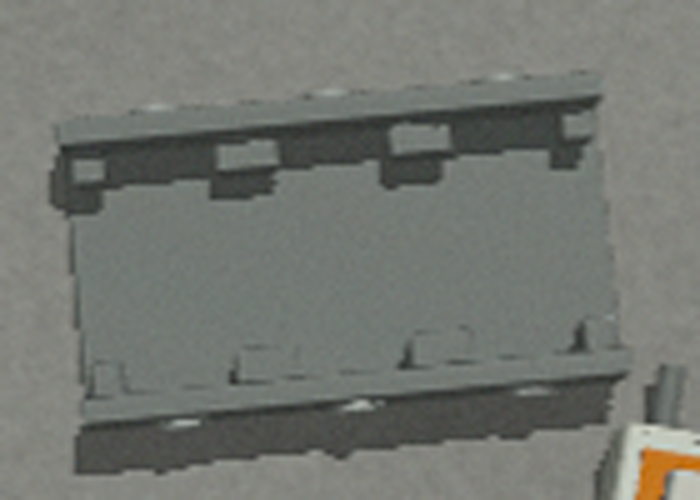

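```bash
cat >> h.py <<'E'
RC=np.array([.5676,-.021]); RA=.079
def bay(i): y=.078*(i-1); return RC+y*np.array([-np.sin(RA),np.cos(RA)])
def place(i):
    b=bay(i); y=RA+np.pi
    bot.goto([*b,.15],ori(y)); s=bot.read_state(); print("hover",s["gripper_width"],s["tcp_pos"])
    if s["gripper_width"]<.025: print("LOST"); return False
    bot.movel([*b,.06],max_speed=.12); st=bot.movel([*b,.0222],max_speed=.04,guard=9)
    s=bot.read_state(); print("down",st,s["tcp_pos"],s["gripper_width"],s["wrist_force"])
    if s["tcp_pos"][2]>.0265: print("STOPPED HIGH"); return False
    bot.move_gripper(.06); bot.movel([*b,.15],max_speed=.15); return True
def check():
    for n in ("top","scene"):
        W=cloud(n,vision.get_image(n)[1])
        R=np.array([[np.cos(RA),-np.sin(RA)],[np.sin(RA),np.cos(RA)]]); L=(W[...,:2]-RC)@R
        for i in range(3):
            m=(abs(L[...,0])<.075)&(abs(L[...,1]-.078*(i-1))<.03)&(W[...,2]>.0435+.001)&(W[...,2]<.1)
            P=np.c_[L[m],W[m][:,2]]
            if len(P)<60: continue
            c,lw,a=rect(P); k=abs(P[:,0]-c[0])>.037
            e=[np.median(P[(s*(P[:,0]-c[0])>.037),2]) for s in (1,-1)]
            print(n,"bay",i,"local",c,lw,round(a,3),"collar z",np.round(e,4))
def fresh_at(near,tol=.07):
    c=[o for o in carts() if .085<o[1][0]<.115 and .035<o[1][1]<.05]
    c.sort(key=lambda o:np.hypot(*(o[0]-near))); print([(o[0].round(4),round(float(o[1][0]),3),round(o[2],3)) for o in c])
    return c[0][0]+[0,.0006],c[0][2]
E
python3 - <<'E'
from h import *
np.set_printoptions(precision=4,suppress=True)
p,a=fresh_at((.501,.351))
if pick(p,a+np.pi,.0112): place(2)
bot.goto([.48,-.2,.25],ori(np.pi)); check(); print(fresh_at((.376,.243))); print(bot.read_state()["time"])
cv2.imwrite("pics/scene2.png",vision.get_image("scene")[0])
E
```

```text
[(array([0.5014, 0.3507]), 0.099, np.float32(0.007)), (array([0.3751, 0.3474]), 0.102, np.float32(0.222)), (array([0.3761, 0.2437]), 0.1, np.float32(-0.031))]
grip 0.03421008886669607 60.4906439781189 [0.5021 0.3517 0.0124]
lifted 0.03461840548742227 43.922202587127686 [ 0.3798  0.2036 -1.9608] 23.3333
hover 0.03417806364459677 [0.5614 0.0577 0.1499]
down False [0.5617 0.0568 0.0224] 0.03476573471802923 [-0.6854 -0.418  -0.4432]
top bay 2 local [-0.0005  0.0781] (np.float32(0.13174096), np.float32(0.052503787)) 0.01 collar z [0.0509 0.0504]
scene bay 2 local [-0.0006  0.0792] (np.float32(0.10139551), np.float32(0.042582985)) -0.018 collar z [0.0494 0.0493]
[(array([0.3761, 0.2433]), 0.1, np.float32(-0.038)), (array([0.3749, 0.3481]), 0.102, np.float32(0.223))]
(array([0.3761, 0.2439]), np.float32(-0.038271904))
29.1
```

View pics/scene2.png

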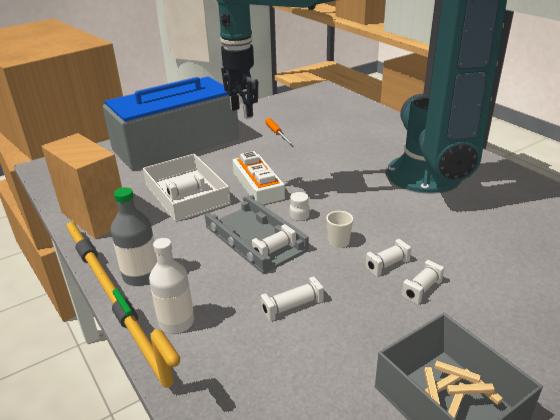

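The spent cartridge is in the bin at (185,182). The fresh one in bay2 at (273,240) is level, and its top is at about 51 mm (expected 52). I'll do the other two next.

```bash
python3 - <<'E'
from h import *
np.set_printoptions(precision=4,suppress=True)
for near,i in (((.376,.243),1),((.375,.347),0)):
    p,a=fresh_at(near)
    if not(pick(p,a+np.pi,.0112) and place(i)): print("PROBLEM",i); break
    bot.goto([.48,-.2,.25],ori(np.pi)); check(); print(bot.read_state()["time"])
cv2.imwrite("pics/scene3.png",vision.get_image("scene")[0])
E
```

```text
[(array([0.3761, 0.2432]), 0.1, np.float32(-0.03)), (array([0.3751, 0.3476]), 0.102, np.float32(0.222))]
grip 0.0342676526731344 60.05323648452759 [0.3768 0.2443 0.0121]
lifted 0.034284146651279615 59.79837656021118 [ 0.1797 -0.1004 -3.0311] 33.975
hover 0.03412523229726152 [ 0.5672 -0.0199  0.1498]
down False [ 0.568  -0.021   0.0223] 0.03461877813988806 [-0.3102  0.7566 -1.6979]
top bay 1 local [ 0.0013 -0.0021] (np.float32(0.1348115), np.float32(0.056143135)) 0.051 collar z [0.0509 0.0505]
top bay 2 local [-0.      0.0793] (np.float32(0.13060439), np.float32(0.055483457)) -0.031 collar z [0.0502 0.0508]
scene bay 1 local [-0.0021  0.0007] (np.float32(0.10270835), np.float32(0.04441149)) 0.008 collar z [0.0495 0.0497]
scene bay 2 local [-0.0005  0.0793] (np.float32(0.10022124), np.float32(0.04417782)) 0.001 collar z [0.0497 0.0494]
39.5667
[(array([0.3751, 0.3474]), 0.102, np.float32(0.213))]
grip 0.034699296945031925 60.24267911911011 [0.3756 0.3486 0.0122]
lifted 0.03389937949428482 59.87418472766876 [-0.4696 -0.2624 -2.6923] 44.7167
hover 0.034128979806764416 [ 0.5738 -0.0975  0.1501]
down False [ 0.5741 -0.0988  0.0224] 0.03444256918530045 [-1.0018 -0.0336 -1.1192]
top bay 0 local [-0.0017 -0.0733] (np.float32(0.13162269), np.float32(0.051263627)) -0.006 collar z [0.0507 0.0508]
top bay 1 local [-0.0008 -0.0012] (np.float32(0.13098289), np.float32(0.055104185)) 0.024 collar z [0.0503 0.0502]
top bay 2 local [0.0006 0.0777] (np.float32(0.13207139), np.float32(0.046551947)) -0.076 collar z [0.0507 0.0507]
scene bay 0 local [-0.0027 -0.0767] (np.float32(0.10402449), np.float32(0.04486967)) 0.004 collar z [0.05   0.0493]
scene bay 1 local [-0.007   0.0008] (np.float32(0.10088329), np.float32(0.044586383)) -0.011 collar z [0.0497 0.0493]
scene bay 2 local [-0.0012  0.0802] (np.float32(0.10171689), np.float32(0.04500446)) -0.018 collar z [0.0494 0.05  ]
50.675
```

View pics/scene3.png

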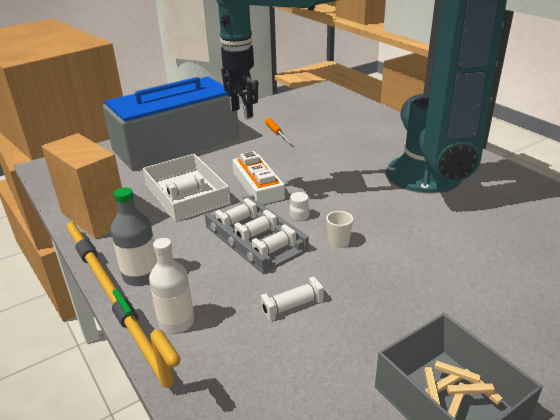

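All three cartridges lie level in the bays, at (236,213), (255,226) and (273,240). Now the service key.

```bash
python3 - <<'E'
from h import *
np.set_printoptions(precision=4,suppress=True)
press((.440,-.1712),-.2)
bot.goto([.3,-.42,.25],ori(-.2)); capz(); check(); print(bot.read_state()["time"])
cv2.imwrite("pics/top4.png",vision.get_image("top")[0])
E
```

```text
press stop False [ 0.4401 -0.1713  0.065 ] [-2.3412  1.3472  5.641 ]
top [('serv', np.float64(0.06)), ('byp', np.float64(0.0718)), ('flush', np.float64(0.0712))]
scene [('serv', np.float64(0.0592)), ('byp', np.float64(0.0703)), ('flush', np.float64(0.0706))]
top bay 0 local [-0.0006 -0.0802] (np.float32(0.13434763), np.float32(0.052972384)) -0.021 collar z [0.051  0.0508]
top bay 1 local [-0.0002  0.0003] (np.float32(0.13748963), np.float32(0.050903592)) 0.053 collar z [0.0511 0.0499]
top bay 2 local [-0.0019  0.0773] (np.float32(0.12972504), np.float32(0.050100755)) 0.091 collar z [0.0509 0.0507]
scene bay 0 local [ 0.0077 -0.0762] (np.float32(0.11975414), np.float32(0.047260392)) -0.04 collar z [0.0489 0.0489]
scene bay 1 local [-0.0071  0.0005] (np.float32(0.10176108), np.float32(0.04479518)) -0.034 collar z [0.0496 0.0501]
scene bay 2 local [-0.0014  0.0799] (np.float32(0.10118306), np.float32(0.044324942)) 0.003 collar z [0.0496 0.0493]
59.9583
```

View pics/top4.png

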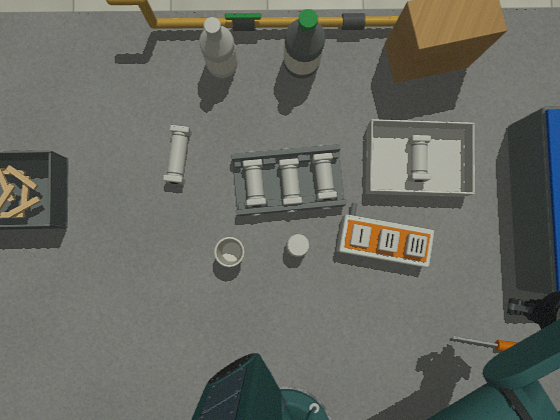

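The top view shows cartridges in all three bays at (254,184), (290,182) and (324,177), and the spent one in the bin at (420,158). Service is down, bypass and flush are up, and the cup, jar and long cartridge haven't moved.

```bash
python3 -c "
from rig import bot
print(bot.sign_off())"
```

```text
the job is handed in; nothing more can be done
None
```

I changed the cartridges in the order you asked and handed the job in at about 60 s: bypass pressed, the one spent cartridge in the bin, three 100 mm fresh ones seated, service latched with bypass up, and flush never pressed.

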